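# Check the touch bar of a saucing turntable

### The job

Do the morning check of the saucing turntable's sprung touch bar: with the gripper's fingertips shut together, press the curved bar down lightly at the end rivet beside the taller post, and follow the bar over all five rivets to the end rivet beside the shorter post in one stroke, keeping it pressed all the way and never leaning on it hard. Then lift well clear and press the button on top of the taller post to reset it, and let go. Only touch: leave everything else on the table where it is.

Things in the scene. Friction and masses are not known exactly. Their poses are not given: they have to be found in the camera images.
- turntable: White round saucing turntable, fixed to the table: steel platter 312 mm across, its top 80 mm above the table; origin on the table under the platter's centre; its x axis points away from the bar's middle, towards the motor box (55 mm high) behind the platter. The touch bar curves round its front, 7 mm outside the platter.
- touch_bar (a joint): How far the touch bar is pressed down, m: 0 at rest (up), 0.012 at its stops; more than 2 mm counts as pressed, about 5 mm is comfortable. Pressed anywhere, the whole bar moves straight down, against a spring (about 3 N to start it, 7.5 N at the stops), and springs back. The bar: a flat steel strip 24 mm wide, curved on a 175 mm radius about the turntable's axis; its flat top is 85 mm above the table at rest.
- rivet0 (a point): Centre of rivet 0 of five on the bar's top face, a dark flush disc 10 mm across (the end rivet on the turntable -y side); rivets lie on the bar's centre line, 22 degrees (67 mm) apart, and go down with the bar; the end rivets are 25 to 30 mm from the bar's rounded tips.
- rivet1 (a point): Centre of rivet 1 of five on the bar's top face, a dark flush disc 10 mm across (second from the -y side); rivets lie on the bar's centre line, 22 degrees (67 mm) apart, and go down with the bar; the end rivets are 25 to 30 mm from the bar's rounded tips.
- rivet2 (a point): Centre of rivet 2 of five on the bar's top face, a dark flush disc 10 mm across (middle of the bar); rivets lie on the bar's centre line, 22 degrees (67 mm) apart, and go down with the bar; the end rivets are 25 to 30 mm from the bar's rounded tips.
- rivet3 (a point): Centre of rivet 3 of five on the bar's top face, a dark flush disc 10 mm across (second from the +y side); rivets lie on the bar's centre line, 22 degrees (67 mm) apart, and go down with the bar; the end rivets are 25 to 30 mm from the bar's rounded tips.
- rivet4 (a point): Centre of rivet 4 of five on the bar's top face, a dark flush disc 10 mm across (the end rivet on the turntable +y side); rivets lie on the bar's centre line, 22 degrees (67 mm) apart, and go down with the bar; the end rivets are 25 to 30 mm from the bar's rounded tips.
- reset_post: The taller grey round post, 42 mm across, 70 mm high, with a round push button on top; it stands 84 mm beyond one end rivet (which end varies). Origin on the table under its centre; fixed.
- reset_button (a joint): How far the reset button is pressed, m: 0 up, 0.006 fully down (5 N); counts as pressed beyond 4 mm and springs back.
- reset_button_top (a point): Centre of the button's top face, 30 mm across, 92 mm above the table, on the post's axis; press straight down. A black collar 46 mm across round it ends 10 mm lower.
- end_post: The shorter grey round post, 38 mm across, 53 mm high, no button; it stands beyond the other end of the bar. Origin on the table under its centre; fixed.
- bowl: Steel bowl, 110 mm across, 50 mm high, loose on the platter, its rim 130 mm above the table; leave alone. Origin under its centre.
- shaker: Glass spice jar, 52 mm across, 85 mm high, standing beside one of the posts; leave alone. Origin under its centre.
- weight: Brass scale weight, 44 mm across, 58 mm high, standing beside one of the posts; leave alone. Origin under its centre.
- ladle: Steel spoon, 240 mm long, lying on the table at the left; leave alone.
- oil: Green glass oil bottle, 64 mm across, 200 mm high, at the left; leave alone. Origin under its centre.
- cutter: Pizza wheel with a yellow handle, 230 mm long, lying at the right front; leave alone.
- scraper: Dough scraper, 140 mm wide blade with a wooden grip, lying at the right; leave alone.
Mind the look-alikes: they are no part of the job. What is shaped like the reset_post but blue or orange is not meant.

How it is judged:
By the outcome, as a careful person would: the job done as asked, in the order asked, and still so for the second after the job is handed in, with the robot touching nothing.
It also fails if it takes over 64 s, if anything falls off the work surface, if the arm or the gripper's body presses on something with over 40 N, if the wrist force passes 120 N, or if a joint passes its speed limit or range.

### The arm

A 6-joint arm with a two-finger parallel gripper is mounted at the origin on the work surface. World frame = base frame: x ahead of the robot, y to its left, z up, the work surface at z = 0. Lengths are in mm, angles in degrees, forces in N, time in s.
With the tool pointing down it reaches from about 350 to 850 mm from the base axis. Payload 8.1 kg.
Tool frame: the origin (TCP) lies at the very end of the fingers, on their centre line; the grasp point (between the pads) lies 19 mm behind it; z points along the fingers, y is the direction in which the jaws open and shut (so a half turn about z gives the same grasp; the last joint's range is limited). The gripper opens to 85 mm and grips with 20 to 120 N. Pads are 22 mm wide; open, the fingers measure 114 mm over their backs; the gripper's body (76 mm by 85 mm) begins 54 mm behind the grasp point. The pads swing forward as they close: fully open they stand 13 mm farther back than shut.
Start: joints at [-68.205, 7.471, 85.268, -0, 87.261, -4.893], TCP at [269.502, -536.073, 231.292] pointing down, gripper open.
Joint ranges: [-169.43, 169.43], [-51.17, 129.36], [1.28, 143.12], [-76.62, 256.62], [0, 156.53], [-152.29, 152.29]. Speed limits (degrees/s): [136.94, 136.94, 159.86, 180, 180, 180].

### API

Orientations are given as [roll, pitch, yaw] about the fixed x, y, z axes, in that order (R = Rz(yaw) Ry(pitch) Rx(roll)).
In Python, from bench import r gives the robot as it stands.
- The arm moves only by the shell command python3 -m jog 'ROWS' [OPENING] [FORCE]. ROWS is JSON, a list of rows, each a list of 6 numbers: the shift along the tool's x, y, z normalised to -1 to 1, where 1 is 0.25 m, then the turn, a rotation vector about the tool's x, y, z normalised to -1 to 1, where 1 is pi rad. In form: [[x, y, z, ax, ay, az], ...]. A call has 1 to 10 rows; each row is the pose to reach, as a shift and turn from the pose commanded when the call began, along the tool's axes at that moment, turning the shorter way round; what a row does not reach only later rows make up. A row lasts 1/10 s, in which the tool goes at most 50 mm and 8.59 degrees, less where a joint would pass 70% of its speed; a pose out of reach is approached as far as the arm can. A call with a number of a shift or a turn outside -1 to 1 is refused whole. A call with a gripper value outside its range is refused whole. OPENING is the opening, from 0 (shut) to 1 (fully open), set as the call begins (- or left out, the last holds). The fingers move at their own pace and stop on an object; FORCE is the grip in N (left out, the last holds). Time passes only in rows, so rows that repeat a pose let the fingers close. It gives the time, the measured TCP pose, the force and the opening at its end, in the units of the state.
- r.sense(): the state, without advancing time (a new reading comes with each control period).
- r.snapshot(name): name is "scene" or "top"; returns a dict with "pixels" (384x512x3 uint8, red, green, blue), "intrinsics" (3x3 intrinsics, pixels), "dist" ([k1, k2, p1, p2, k3] as OpenCV has them; the pictures are not rectified), "extrinsics" (4x4, takes a point from camera to world coordinates). Camera axes: x right, y down, z forward; pixel columns grow to the right and rows downward; lengths in mm; the calibration is good to about 2 mm. A picture is of the moment at which its call begins. There is no depth.
- r.hand_in(): hands the job in, once; it reports no verdict.
The state is a dict: "time": time; "joint_pos": joint angles; "qd": joint speeds; "joint_efforts": joint torques, N m; "tool_pos": TCP position; "tcp_rot": TCP orientation; "ft_force": force on the tool from outside, world axes, zero at the start; "wrist_torque": the same for the moment, N m; "finger_gap": finger opening in mm.
Only numpy, scipy, OpenCV 4.12 (cv2) and the standard library are available. Lean on these libraries where they do the work, as an engineer would, in place of code of your own. Each camera call takes 0.05 s, during which the arm holds its last target.

## Working session

There is one attempt and no reset: what is moved stays moved. The work goes in short steps, Python scripts to look and compute and a shell command to move; the robot and the scene stay as the last step left them, time stands still between calls to the robot, and variables do not carry over. Pictures are saved under pics/ and viewed, and the job is handed in when it is done.

```bash
mkdir -p pics; ls; python3 - <<'E'
from bench import r
import cv2,pickle
print(r.sense())
d={}
for n in("scene","top"):
    s=r.snapshot(n);d[n]=s
    cv2.imwrite(f"pics/{n}0.png",cv2.resize(s["pixels"][:,:,::-1],None,fx=1.5,fy=1.5,interpolation=cv2.INTER_CUBIC))
    print(n,s["intrinsics"],s["dist"],s["extrinsics"])
pickle.dump(d,open("s0.pkl","wb"))
E
```

```text
pics
{'time': 0.0, 'joint_pos': array([-6.82064365e+01,  7.51542002e+00,  8.53282133e+01,  5.69280082e-04,
        8.72600160e+01, -4.89318976e+00]), 'qd': array([-0.05537512, -0.04597541, -0.02376255, -0.1283885 ,  0.01646974,
        0.02853028]), 'joint_efforts': array([ 1.79193521e-03, -5.69400501e+01, -5.00547266e+01, -2.20277752e-04,
        1.50280137e-02, -1.72975746e-05]), 'tool_pos': array([ 269.29163568, -535.57935049,  230.25137684]), 'tcp_rot': array([-1.79896777e+02, -9.40763714e-03,  2.66867170e+01]), 'ft_force': array([ 0.18685785, -0.76448013, -0.48313093]), 'wrist_torque': array([-0.05942909, -0.01561032, -0.0099306 ]), 'finger_gap': 85.66404505563413}
scene [[451.48808787   0.         251.35565008]
 [  0.         451.48808787 183.18605233]
 [  0.           0.           1.        ]] [0.04343164 0.         0.         0.         0.        ] [[ 7.49572761e-03  8.71450981e-01 -4.90425328e-01  1.14857669e+03]
 [ 9.99956767e-01 -9.23096829e-03 -1.11929949e-03  6.86333880e+00]
 [-5.50251529e-03 -4.90395736e-01 -8.71482498e-01  1.22936901e+03]
 [ 0.00000000e+00  0.00000000e+00  0.00000000e+00  1.00000000e+00]]
top [[376.59374961   0.         250.26295322]
 [  0.         376.59374961 193.20195992]
 [  0.           0.           1.        ]] [-0.08462073  0.          0.          0.          0.        ] [[-2.75807625e-02 -9.94488936e-01  1.01148694e-01  4.12434130e+02]
 [-9.99353144e-01  2.97679776e-02  2.01782404e-02  1.30787626e+01]
 [-2.30780289e-02 -1.00526734e-01 -9.94666668e-01  1.12464937e+03]
 [ 0.00000000e+00  0.00000000e+00  0.00000000e+00  1.00000000e+00]]
```

View pics/scene0.png

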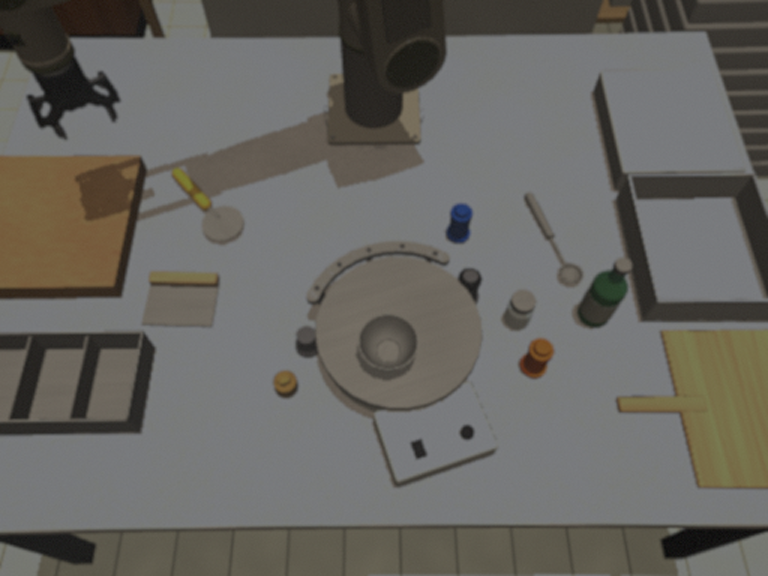

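View pics/top0.png

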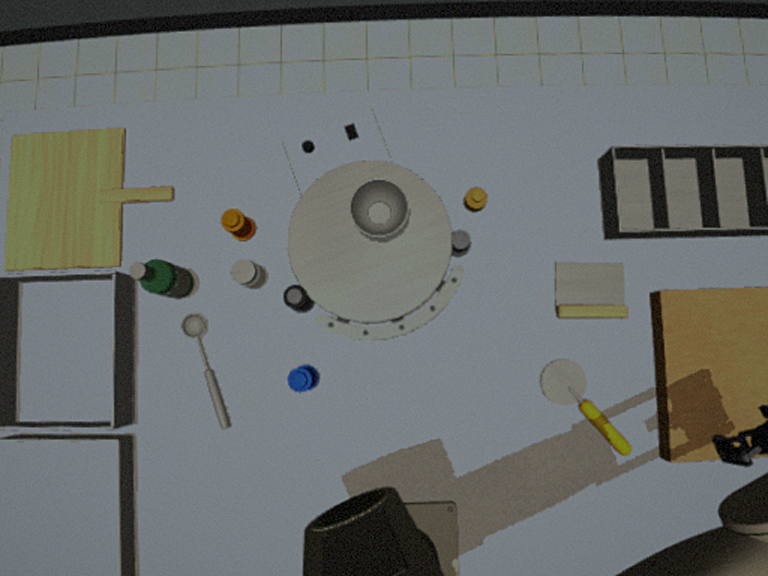

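Scene shows the turntable with the bar on its robot side. In scene0.png, candidates for the reset post are the grey post with black collar (470,280), the blue one (460,220), the orange one (539,355), and the short grey post (306,340). Next I'll crop close on both posts and the bar.

```bash
python3 - <<'E'
import cv2,pickle,numpy as np
d=pickle.load(open("s0.pkl","rb"))
def enh(a):
    return np.clip(a[:,:,::-1].astype(float)*1.6,0,255).astype(np.uint8)
a=enh(d["top"]["pixels"])[140:240,180:320]
b=enh(d["scene"]["pixels"])[135:245,185:345]
cv2.imwrite("pics/ct.png",cv2.resize(a,None,fx=5.5,fy=5.5,interpolation=cv2.INTER_CUBIC))
cv2.imwrite("pics/cs.png",cv2.resize(b,None,fx=5,fy=5,interpolation=cv2.INTER_CUBIC))
E
```

```text
(no output)
```

View pics/ct.png

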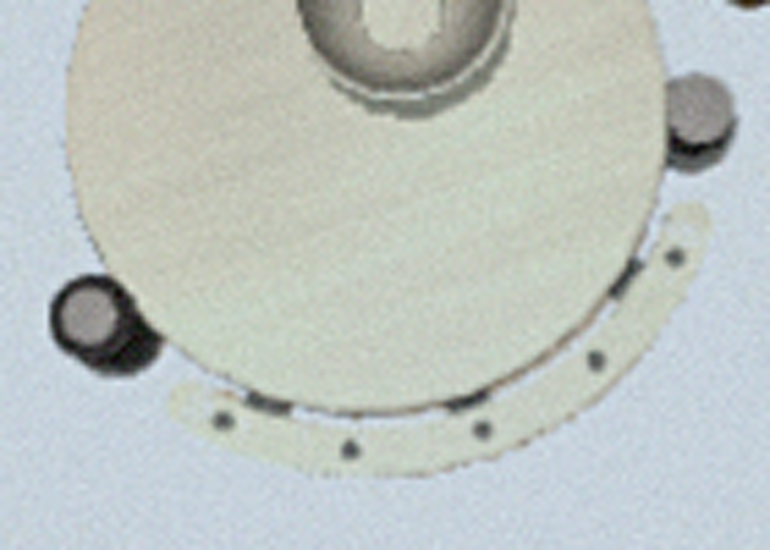

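View pics/cs.png

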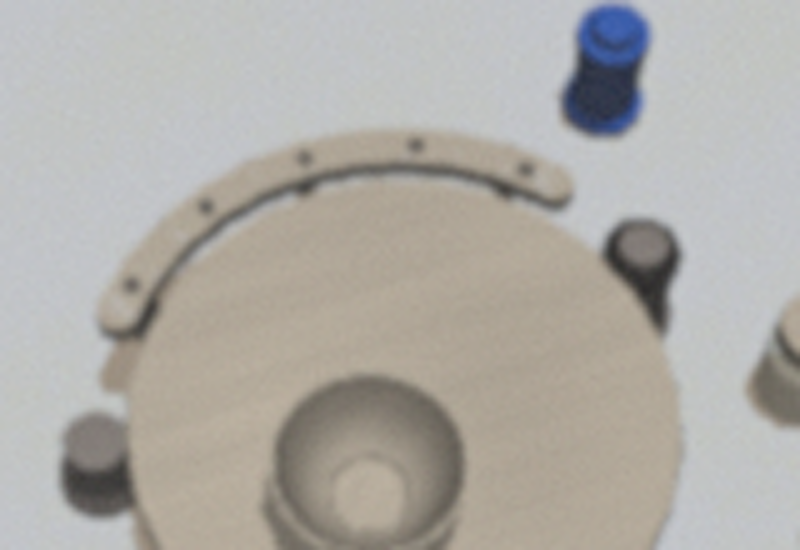

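Both crops agree. The grey post with the black collar and round button (ct 90,315; cs 643,245) is the reset post, and the blue and orange ones are look-alikes. Plain grey post at ct (700,110) is the end post. In ct, the rivets run from (223,420) by the reset post to (675,258).

```bash
cat > h.py <<'E'
import cv2,numpy as np
def ray(s,uv):
    p=cv2.undistortPoints(np.array(uv,float).reshape(-1,1,2),s["intrinsics"],s["dist"]).reshape(-1,2)
    E=s["extrinsics"];v=np.c_[p,np.ones(len(p))]@E[:3,:3].T
    return E[:3,3],v/np.linalg.norm(v,axis=1)[:,None]
def plane(s,uv,z):
    o,v=ray(s,uv);return o+v*((z-o[2])/v[:,2])[:,None]
def tri(s1,u1,s2,u2):
    o1,v1=ray(s1,u1);o2,v2=ray(s2,u2);out=[];g=[]
    for a,b in zip(v1,v2):
        t=np.linalg.lstsq(np.c_[a,-b],o2-o1,rcond=None)[0]
        p,q=o1+a*t[0],o2+b*t[1];out.append((p+q)/2);g.append(np.linalg.norm(p-q))
    return np.array(out),np.array(g)
def dark(s,uv,R=3):
    g=cv2.cvtColor(s["pixels"],cv2.COLOR_RGB2GRAY).astype(float);o=[]
    for u,v in uv:
        for _ in range(3):
            ui,vi=int(round(u)),int(round(v))
            yy,xx=np.mgrid[vi-R:vi+R+1,ui-R:ui+R+1];w=g[vi-R:vi+R+1,ui-R:ui+R+1]
            w=np.clip(np.median(w)-10-w,0,None);u,v=(w*xx).sum()/w.sum(),(w*yy).sum()/w.sum()
        o.append((u,v))
    return np.array(o)
E
python3 - <<'E'
from h import *;import pickle
np.set_printoptions(precision=1,suppress=True)
d=pickle.load(open("s0.pkl","rb"));T,S=d["top"],d["scene"]
ut=np.array([(223,420),(350,450),(483,430),(596,361),(675,258)])/5.5+[180-.4,140-.4]
us=np.array([(527,168),(416,146),(305,158),(206,207),(130,285)])/5+[185-.4,135-.4]
dt,ds=dark(T,ut),dark(S,us);print(dt-ut,ds-us)
P,g=tri(T,dt,S,ds);print("tri",P,g)
A,B=plane(T,dt,85),plane(S,ds,85);print("planes",A,B)
for X in(P,A,B,(A+B)/2):
    M=np.c_[2*X[:,:2],np.ones(5)];c=np.linalg.lstsq(M,(X[:,:2]**2).sum(1),rcond=None)[0]
    R=np.sqrt(c[2]+c[0]**2+c[1]**2);print("c,R",c[:2],R,np.diff(np.degrees(np.arctan2(X[:,1]-c[1],X[:,0]-c[0]))),np.linalg.norm(np.diff(X[:,:2],axis=0),axis=1))
# button / endpost tops
bt=np.array([(90,315),(698,108)])/5.5+[179.6,139.6]; bs=np.array([(643,244),(97,441)])/5+[184.6,134.6]
print("posts",*tri(T,bt,S,bs)); print(plane(T,bt[:1],92),plane(S,bs[:1],92),plane(T,bt[1:],53),plane(S,bs[1:],53))
E
```

```text
[[-0.   0.1]
 [ 0.  -0. ]
 [-0.1 -0.1]
 [-0.  -0.1]
 [-0.1 -0.2]] [[-3.3  4.5]
 [-0.3  0.6]
 [ 0.8  4.8]
 [ 2.2  2.5]
 [ 4.   2.9]]
tri [[ 458.   116.4   65.3]
 [ 440.7   54.9   84.6]
 [ 449.8  -10.3   62.8]
 [ 482.5  -66.5   75.7]
 [ 534.4 -106.6   74.2]] [ 9.7  1.7  2.1  6.4 10.7]
planes [[ 457.1  119.3   85. ]
 [ 440.7   55.7   85. ]
 [ 449.   -10.9   85. ]
 [ 481.8  -69.    85. ]
 [ 533.  -110.7   85. ]] [[ 470.1  109.8   85. ]
 [ 440.9   54.    85. ]
 [ 463.1   -8.9   85. ]
 [ 488.1  -62.7   85. ]
 [ 540.7 -100.2   85. ]]
c,R [607.   43.2] 166.27944397206588 [  22.2 -337.2   22.6   22.8] [63.9 65.8 65.  65.6]
c,R [615.9  44.3] 175.6323952293336 [  21.6 -338.    21.9   21.7] [65.7 67.1 66.8 66. ]
c,R [590.8  36.8] 143.364545745595 [  24.6 -333.7   24.4   25.8] [62.9 66.7 59.3 64.6]
c,R [604.5  41. ] 160.3595482744393 [  22.7 -336.2   22.9   23.4] [63.9 66.5 63.  65.3]
posts [[ 511.6  184.    93. ]
 [ 614.9 -130.3   53.5]] [0.8 0.4]
[[511.7 184.6  92. ]] [[511.1 183.8  92. ]] [[ 615.  -130.1   53. ]] [[ 614.6 -130.5   53. ]]
```

```bash
python3 - <<'E'
from h import *;import pickle
np.set_printoptions(precision=1,suppress=True)
d=pickle.load(open("s0.pkl","rb"));T,S=d["top"],d["scene"]
ut=np.array([(223,420),(350,450),(483,430),(596,361),(675,258)])/5.5+[180-.4,140-.4]
us=np.array([(527,168),(416,146),(305,158),(206,207),(130,285)])/5+[185-.4,135-.4]
dt=dark(T,ut);P,g=tri(T,dt,S,us);print("tri",P,g)
A,B=plane(T,dt,85),plane(S,us,85);print(A,B)
X=(A+B)/2
M=np.c_[2*X[:,:2],np.ones(5)];c=np.linalg.lstsq(M,(X[:,:2]**2).sum(1),rcond=None)[0]
R=np.sqrt(c[2]+c[0]**2+c[1]**2);print("c,R",c[:2],R,np.degrees(np.arctan2(X[:,1]-c[1],X[:,0]-c[0])),np.linalg.norm(np.diff(X[:,:2],axis=0),axis=1))
# fixed-R fit with 22deg
from scipy.optimize import least_squares
def m(p): 
    a=np.radians(p[2]+22*np.arange(5)); return np.c_[p[0]+175*np.cos(a),p[1]+175*np.sin(a)]
for Y in(A,B,X):
    f=least_squares(lambda p:(m(p)-Y[:,:2]).ravel(),[615,44,155]);print(f.x,m(f.x),(m(f.x)-Y[:,:2]))
b=np.array([511.4,184.2]);print(np.linalg.norm(b-m(f.x)[0]),np.linalg.norm(np.array([614.8,-130.3])-m(f.x)[4]),np.linalg.norm(b-f.x[:2]))
E
```

```text
tri [[ 456.9  119.4   88.4]
 [ 440.6   55.2   87.9]
 [ 448.8  -11.    88.8]
 [ 481.6  -68.9   88.4]
 [ 532.7 -111.1   87.8]] [0.9 0.8 0.4 0.5 1.5]
[[ 457.1  119.3   85. ]
 [ 440.7   55.7   85. ]
 [ 449.   -10.9   85. ]
 [ 481.8  -69.    85. ]
 [ 533.  -110.7   85. ]] [[ 454.9  120.2   85. ]
 [ 438.8   54.9   85. ]
 [ 446.5  -11.3   85. ]
 [ 479.6  -69.4   85. ]
 [ 531.1 -112.1   85. ]]
c,R [616.1  44.3] 176.87540427323395 [ 154.8  176.4 -161.8 -140.  -118.3] [66.5 66.8 66.8 66.5]
[615.   44.  154.3] [[ 457.4  120. ]
 [ 440.4   55.4]
 [ 448.8  -10.9]
 [ 481.5  -69.1]
 [ 533.6 -110.9]] [[ 0.3  0.7]
 [-0.3 -0.3]
 [-0.1 -0. ]
 [-0.4 -0.2]
 [ 0.5 -0.2]]
[612.9  43.3 154.2] [[ 455.4  119.5]
 [ 438.3   55. ]
 [ 446.7  -11.3]
 [ 479.2  -69.6]
 [ 531.3 -111.5]] [[ 0.5 -0.7]
 [-0.5  0.1]
 [ 0.2  0. ]
 [-0.4 -0.1]
 [ 0.1  0.7]]
[614.   43.7 154.2] [[ 456.4  119.8]
 [ 439.4   55.2]
 [ 447.8  -11.1]
 [ 480.4  -69.3]
 [ 532.4 -111.2]] [[ 0.4  0. ]
 [-0.4 -0.1]
 [ 0.  -0. ]
 [-0.4 -0.1]
 [ 0.3  0.2]]
84.72256945040226 84.57625568381401 173.9948384771772
```

```bash
cat > to.py <<'E'
import sys,numpy as np
from scipy.spatial.transform import Rotation as Ro
from bench import r
s=r.sense();x,y,z,yaw=map(float,sys.argv[1:5])
C=Ro.from_euler('xyz',s["tcp_rot"],degrees=True);D=Ro.from_euler('xyz',[180,0,yaw],degrees=True)
print("now",s["time"],s["tool_pos"].round(2),s["tcp_rot"].round(2),s["ft_force"].round(2),s["joint_pos"].round(0))
print("row",(C.inv().apply(np.array([x,y,z])-s["tool_pos"])/250).round(4),((C.inv()*D).as_rotvec()/np.pi).round(4))
E
python3 to.py 456.4 119.8 231 -25.8
for k in 1 2 3 4 5 6 7 8 9 10; do python3 -c "
import math;d=math.radians(2.2*$k);print(round(175*(1-math.cos(d))/250,4),round(175*math.sin(d)/250,4),round(-2.2*$k/180,4))"; done
```

```text
now 0.1 [ 269.33 -535.62  230.33] [-1.7991e+02 -1.0000e-02  2.6690e+01] [-0.13 -0.68 -0.9 ] [-68.   8.  85.  -0.  87.  -5.]
row [ 1.8462e+00 -2.0062e+00  9.0000e-04] [-5.000e-04  2.000e-04  2.916e-01]
0.0005 0.0269 -0.0122
0.0021 0.0537 -0.0244
0.0046 0.0805 -0.0367
0.0082 0.1071 -0.0489
0.0129 0.1336 -0.0611
0.0185 0.1598 -0.0733
0.0251 0.1859 -0.0856
0.0328 0.2117 -0.0978
0.0414 0.2371 -0.11
0.051 0.2622 -0.1222
```

```bash
python3 -m jog '[[0.05,-0.06,0,0,0,0.01],[0.15,-0.16,0,0,0,0.025],[0.3,-0.32,0,0,0,0.05],[0.45,-0.48,0,0,0,0.07],[0.6,-0.64,0,0,0,0.095],[0.75,-0.8,0,0,0,0.12],[0.85,-0.92,0,0,0,0.14],[0.9,-0.98,0,0,0,0.146],[0.9,-0.98,0,0,0,0.146]]' 0 20; python3 to.py 456.4 119.8 231 -25.8
```

```text
time: 1.0
tool_pos: [361.1, -213.0, 231.1]
tcp_rot: [-179.9, -0.0, 0.6]
ft_force: [0.2, -1.1, 0.2]
finger_gap: 0.1
now 1.0 [ 361.09 -212.96  231.09] [-1.7994e+02 -2.0000e-02  6.0000e-01] [ 0.15 -1.11  0.23] [-38. -22. 112.   0.  90.  52.]
row [ 0.3952 -1.327   0.0019] [-0.0003 -0.      0.1467]
```

```bash
python3 -m jog '[[0.02,-0.06,0,0,0,0.01],[0.06,-0.16,0,0,0,0.025],[0.1,-0.32,0,0,0,0.05],[0.15,-0.48,0,0,0,0.07],[0.2,-0.64,0,0,0,0.095],[0.25,-0.8,0,0,0,0.12],[0.28,-0.9,0,0,0,0.14],[0.3,-0.95,0,0,0,0.1467],[0.3,-0.95,0,0,0,0.1467]]'; python3 to.py 456.4 119.8 140 -25.8
```

```text
time: 1.9
tool_pos: [434.1, 22.8, 230.9]
tcp_rot: [180.0, 0.0, -25.9]
ft_force: [0.4, -0.3, -0.4]
finger_gap: 0.0
now 1.9 [434.07  22.81 230.89] [ 1.7999e+02  4.0000e-02 -2.5880e+01] [ 0.41 -0.27 -0.35] [ -4. -19. 110.   0.  89. 112.]
row [-0.0887 -0.3881  0.3635] [ 0.0001  0.0002 -0.0004]
```

```bash
python3 -m jog '[[-0.02,-0.08,0,0,0,0],[-0.05,-0.2,0.05,0,0,0],[-0.08,-0.32,0.12,0,0,0],[-0.0887,-0.3881,0.22,0,0,0],[-0.0887,-0.3881,0.32,0,0,0],[-0.0887,-0.3881,0.3635,0,0,0],[-0.0887,-0.3881,0.3635,0,0,0],[-0.0887,-0.3881,0.3635,0,0,0]]'; python3 to.py 456.4 119.8 95 -25.8; python3 - <<'E'
from bench import r
import cv2,numpy as np
for n,(a,b,c,d) in {"top":(140,240,180,320),"scene":(90,200,200,360)}.items():
    i=r.snapshot(n)["pixels"][a:b,c:d,::-1]
    cv2.imwrite(f"pics/{n}1.png",cv2.resize(np.clip(i*1.6,0,255).astype(np.uint8),None,fx=5,fy=5,interpolation=cv2.INTER_CUBIC))
E
```

```text
time: 2.7
tool_pos: [456.9, 118.0, 141.2]
tcp_rot: [-180.0, -0.0, -26.1]
ft_force: [0.3, -0.1, 0.9]
finger_gap: 0.2
now 2.7 [456.86 117.96 141.23] [-1.7999e+02 -3.0000e-02 -2.6050e+01] [ 0.26 -0.15  0.92] [  8.  -9. 111.  -0.  78. 124.]
row [-0.005  -0.0058  0.1849] [-0.     -0.0002 -0.0014]
```

View pics/top1.png

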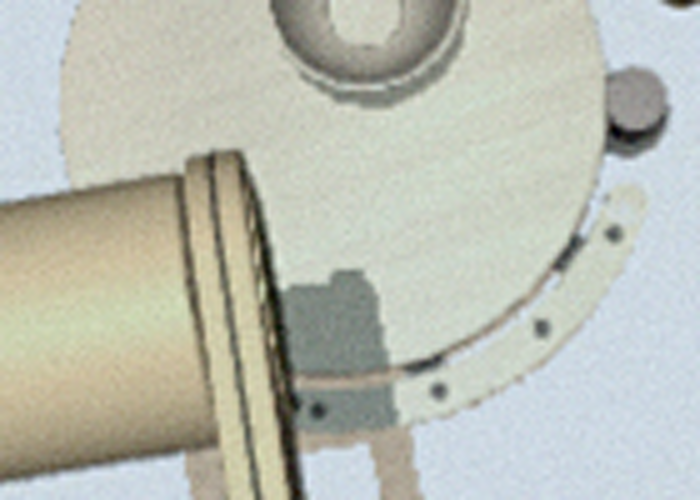

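View pics/scene1.png

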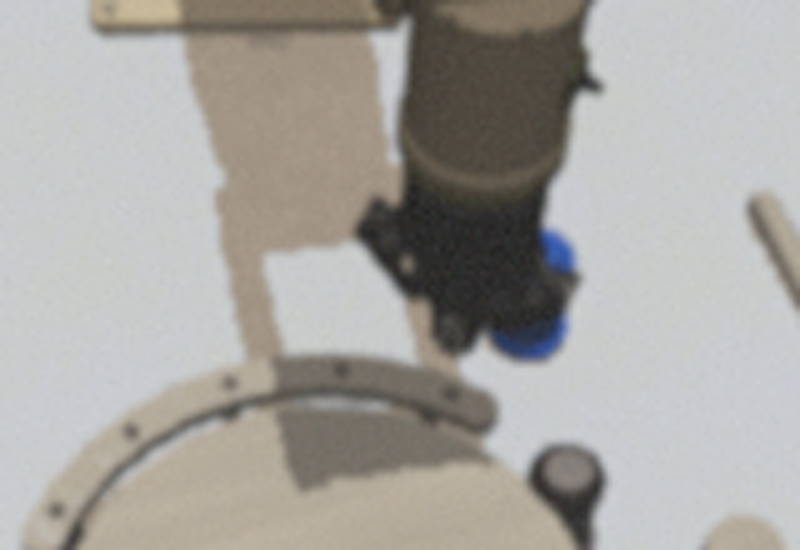

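Scene1 shows the shut fingertips near (455,345), above and in front of the bar's end, with the end rivet at (452,395). The blue look-alike stands behind, below body height. Next I check that the TCP projects onto the tips and how clear the blue post is.

```bash
python3 - <<'E'
from h import *;import pickle
S=pickle.load(open("s0.pkl","rb"))["scene"]
E=np.linalg.inv(S["extrinsics"])
p=cv2.projectPoints(np.array([[456.9,118.,141.2],[456.9,118,85]]),cv2.Rodrigues(E[:3,:3])[0],E[:3,3],S["intrinsics"],S["dist"])[0].reshape(-1,2)
print(p,(p-[200,90])*5)
T=pickle.load(open("s0.pkl","rb"))["top"]
print(plane(T,[(302/1.5,379/1.5)],85),plane(S,[(461/1.5,211/1.5)],85))
E
python3 -m jog '[[-0.005,-0.0058,0.04,0,0,-0.0014],[-0.005,-0.0058,0.1,0,0,-0.0014],[-0.005,-0.0058,0.15,0,0,-0.0014],[-0.005,-0.0058,0.18,0,0,-0.0014],[-0.005,-0.0058,0.1849,0,0,-0.0014],[-0.005,-0.0058,0.1849,0,0,-0.0014],[-0.005,-0.0058,0.1849,0,0,-0.0014]]'; python3 to.py 456.4 119.8 84 -25.8
```

```text
[[290.62854838 158.57190995]
 [289.289709   168.79079026]] [[453.14274188 342.85954974]
 [446.44854499 393.95395132]]
[[357.90460811 173.21994741  85.        ]] [[356.85530493 178.09497899  85.        ]]
time: 3.5
tool_pos: [456.4, 120.8, 94.8]
tcp_rot: [-180.0, -0.0, -25.7]
ft_force: [0.8, -0.2, 0.3]
finger_gap: 0.4
now 3.5 [456.39 120.77  94.79] [-1.7997e+02 -4.0000e-02 -2.5740e+01] [ 0.8  -0.18  0.26] [  9.  -6. 114.  -0.  72. 124.]
row [0.0017 0.0035 0.0431] [-0.0002 -0.0002  0.0003]
```

```bash
python3 -m jog '[[0,0.002,0.01,0,0,0],[0,0.003,0.02,0,0,0],[0.001,0.0035,0.028,0,0,0],[0.001,0.0035,0.028,0,0,0],[0.001,0.0035,0.028,0,0,0],[0.001,0.0035,0.028,0,0,0]]'; python3 to.py 456.4 119.8 81 -25.8;python3 -m jog '[[0,0,0.006,0,0,0],[0,0,0.012,0,0,0],[0,0,0.012,0,0,0],[0,0,0.012,0,0,0]]'; python3 to.py 456.4 119.8 81 -25.8
```

```text
time: 4.1
tool_pos: [455.8, 119.8, 87.3]
tcp_rot: [-180.0, -0.0, -25.7]
ft_force: [0.5, 0.0, -0.6]
finger_gap: 0.3
now 4.1 [455.82 119.8   87.27] [-180.     -0.    -25.75] [ 0.46  0.02 -0.62] [  8.  -6. 114.   0.  72. 124.]
row [ 0.0021 -0.001   0.0251] [-0.     -0.      0.0003]
time: 4.5
tool_pos: [456.0, 119.8, 84.4]
tcp_rot: [-180.0, -0.0, -25.7]
ft_force: [-0.0, 0.4, 3.2]
finger_gap: -0.1
now 4.5 [455.95 119.83  84.45] [-1.7999e+02 -2.0000e-02 -2.5750e+01] [-0.02  0.39  3.21] [  8.  -6. 114.   0.  71. 124.]
row [ 0.0017 -0.0007  0.0138] [-0.0001 -0.0001  0.0003]
```

Contact came at about 84.5, which matches the stated 85 mm. Now pressing to about 4.7 mm.

```bash
python3 -m jog '[[0.001,0,0.008,0,0,0],[0.001,0,0.016,0,0,0],[0.001,0,0.0165,0,0,0],[0.001,0,0.0165,0,0,0]]'; python3 to.py 456.4 119.8 80.5 -25.8
```

```text
time: 4.9
tool_pos: [456.1, 119.8, 80.2]
tcp_rot: [-180.0, -0.0, -25.7]
ft_force: [-2.4, 0.4, 5.2]
finger_gap: 0.2
now 4.9 [456.07 119.8   80.16] [-179.99   -0.    -25.74] [-2.41  0.36  5.19] [  8.  -5. 114.   0.  71. 124.]
row [ 0.0012 -0.0006 -0.0014] [-0.0001 -0.      0.0003]
```

```bash
python3 -m jog '[[0.0005,0.0269,0,0,0,-0.0122],[0.0021,0.0537,0,0,0,-0.0244],[0.0046,0.0805,0,0,0,-0.0367],[0.0082,0.1071,0,0,0,-0.0489],[0.0129,0.1336,0,0,0,-0.0611],[0.0185,0.1598,0,0,0,-0.0733],[0.0251,0.1859,0,0,0,-0.0856],[0.0328,0.2117,0,0,0,-0.0978],[0.0414,0.2371,0,0,0,-0.11],[0.051,0.2622,0,0,0,-0.1222]]'; python3 to.py 439.4 55.2 80.5 -3.8
```

```text
time: 5.9
tool_pos: [439.5, 55.3, 80.5]
tcp_rot: [-179.9, -0.1, -3.7]
ft_force: [0.1, 3.1, 4.7]
finger_gap: 0.0
now 5.9 [439.54  55.29  80.53] [-1.7995e+02 -8.0000e-02 -3.6500e+00] [0.13 3.13 4.66] [  0. -10. 119.   0.  71.  94.]
row [-0.0005  0.0004  0.0001] [-0.0003 -0.0004  0.0008]
```

Position is within 0.2 mm, with 4.7 N. Next segment.

```bash
python3 -m jog '[[0.0005,0.0269,0,0,0,-0.0122],[0.0021,0.0537,0,0,0,-0.0244],[0.0046,0.0805,0,0,0,-0.0367],[0.0082,0.1071,0,0,0,-0.0489],[0.0129,0.1336,0,0,0,-0.0611],[0.0185,0.1598,0,0,0,-0.0733],[0.0251,0.1859,0,0,0,-0.0856],[0.0328,0.2117,0,0,0,-0.0978],[0.0414,0.2371,0,0,0,-0.11],[0.051,0.2622,0,0,0,-0.1222]]'; python3 to.py 447.8 -11.1 80.5 18.2
```

```text
time: 6.9
tool_pos: [447.5, -11.0, 80.2]
tcp_rot: [-180.0, -0.0, 18.3]
ft_force: [-1.3, 3.5, 5.0]
finger_gap: 0.1
now 6.9 [447.5  -10.96  80.17] [-1.7996e+02 -2.0000e-02  1.8340e+01] [-1.3   3.54  4.97] [ -8.  -9. 118.   0.  71.  64.]
row [ 0.001   0.0009 -0.0013] [-0.0002 -0.0001  0.0008]
```

```bash
python3 -m jog '[[0.001,0.0269,0,0,0,-0.0122],[0.003,0.0537,0,0,0,-0.0244],[0.0055,0.0805,0,0,0,-0.0367],[0.0092,0.1071,0,0,0,-0.0489],[0.0139,0.1336,0,0,0,-0.0611],[0.0195,0.1598,0,0,0,-0.0733],[0.0261,0.1859,0,0,0,-0.0856],[0.0338,0.2117,0,0,0,-0.0978],[0.0424,0.2371,0,0,0,-0.11],[0.052,0.2622,0,0,0,-0.1222]]'; python3 to.py 480.4 -69.3 80.5 40.2
```

```text
time: 7.9
tool_pos: [480.0, -69.2, 79.9]
tcp_rot: [-179.9, 0.0, 40.3]
ft_force: [-1.7, 2.9, 4.9]
finger_gap: 0.0
now 7.9 [480.03 -69.19  79.89] [-1.7993e+02  2.0000e-02  4.0330e+01] [-1.68  2.92  4.86] [-14.  -3. 112.   0.  71.  35.]
row [ 0.0008  0.0013 -0.0024] [-0.0004  0.0001  0.0007]
```

```bash
python3 -m jog '[[0.001,0.0269,0,0,0,-0.0122],[0.003,0.0537,-0.001,0,0,-0.0244],[0.0055,0.0805,-0.001,0,0,-0.0367],[0.0092,0.1071,-0.001,0,0,-0.0489],[0.0139,0.1336,-0.002,0,0,-0.0611],[0.0195,0.1598,-0.002,0,0,-0.0733],[0.0261,0.1859,-0.002,0,0,-0.0856],[0.0338,0.2117,-0.002,0,0,-0.0978],[0.0424,0.2371,-0.002,0,0,-0.11],[0.052,0.2622,-0.002,0,0,-0.1222]]'; python3 to.py 532.4 -111.2 80.5 62.2
```

```text
time: 8.9
tool_pos: [532.1, -110.9, 80.2]
tcp_rot: [-179.9, 0.0, 62.3]
ft_force: [-3.4, 1.7, 4.9]
finger_gap: -0.2
now 8.9 [ 532.11 -110.89   80.24] [-1.7991e+02  2.0000e-02  6.2330e+01] [-3.37  1.69  4.87] [-17.   6. 103.  -0.  71.  10.]
row [-0.0006  0.0016 -0.001 ] [-0.0005  0.0001  0.0007]
```

At the end rivet, still pressed at 4.9 N. I go 2 mm past its centre, then lift straight up.

```bash
python3 -m jog '[[0,0.005,0,0,0,0],[0,0.008,0,0,0,0],[0,0.008,0,0,0,0],[0,0.008,-0.04,0,0,0],[0,0.008,-0.12,0,0,0],[0,0.008,-0.24,0,0,0],[0,0.008,-0.36,0,0,0],[0,0.008,-0.4,0,0,0],[0,0.008,-0.4,0,0,0]]'; python3 to.py 511.4 184.2 180 0; python3 to.py 460 30 180 20
```

```text
time: 9.8
tool_pos: [535.7, -112.3, 182.9]
tcp_rot: [179.7, -0.0, 62.2]
ft_force: [0.2, -0.1, 0.6]
finger_gap: 0.2
now 9.8 [ 535.72 -112.29  182.91] [ 1.7974e+02 -5.0000e-02  6.2230e+01] [ 0.21 -0.12  0.57] [-17.   1.  97.  -0.  82.  11.]
row [ 1.004  -0.6387  0.0096] [ 0.0011 -0.001   0.3457]
now 9.8 [ 535.72 -112.29  182.91] [ 1.7974e+02 -5.0000e-02  6.2230e+01] [ 0.21 -0.12  0.57] [-17.   1.  97.  -0.  82.  11.]
row [ 0.3625 -0.5332  0.0095] [ 0.0013 -0.0008  0.2346]
```

```bash
python3 - <<'E'
from h import *;import pickle
d=pickle.load(open("s0.pkl","rb"));print(tri(d["top"],[(138/1.5,272/1.5)],d["scene"],[(622/1.5,265/1.5)]))
E
python3 -m jog '[[0.06,-0.04,0,0,0,0.02],[0.18,-0.12,0,0,0,0.06],[0.32,-0.2,0,0,0,0.1],[0.46,-0.29,0,0,0,0.15],[0.6,-0.38,0,0,0,0.2],[0.74,-0.47,0,0,0,0.25],[0.86,-0.55,0,0,0,0.29],[0.94,-0.6,0,0,0,0.33],[0.95,-0.61,0,0,0,0.3457],[0.95,-0.61,0,0,0,0.3457]]'; python3 to.py 511.4 184.2 140 0
```

```text
(array([[549.89480431, 436.2663595 , 192.52366582]]), array([0.29227988]))
time: 10.8
tool_pos: [508.7, 170.2, 178.4]
tcp_rot: [180.0, 0.2, 0.1]
ft_force: [-0.6, -0.9, 0.6]
finger_gap: -0.0
now 10.8 [508.66 170.16 178.4 ] [1.7996e+02 1.7000e-01 8.0000e-02] [-0.57 -0.94  0.55] [ 13.  -0.  99.   0.  82. 103.]
row [ 0.0115 -0.0562  0.1535] [0.0002 0.0009 0.0005]
```

```bash
python3 -m jog '[[0.0115,-0.0562,0,0,0.0009,0],[0.0115,-0.0562,0.05,0,0.0009,0],[0.0115,-0.0562,0.12,0,0.0009,0],[0.0115,-0.0562,0.2,0,0.0009,0],[0.0115,-0.0562,0.26,0,0.0009,0],[0.0115,-0.0562,0.29,0,0.0009,0],[0.0115,-0.0562,0.3,0,0.0009,0],[0.0115,-0.0562,0.3,0,0.0009,0],[0.0115,-0.0562,0.3,0,0.0009,0]]'; python3 to.py 511.4 184.2 92 0; python3 - <<'E'
from bench import r
import cv2,numpy as np
i=r.snapshot("scene")["pixels"][110:230,240:400,::-1]
cv2.imwrite("pics/scene2.png",cv2.resize(np.clip(i*1.6,0,255).astype(np.uint8),None,fx=5,fy=5,interpolation=cv2.INTER_CUBIC))
E
```

```text
time: 11.7
tool_pos: [513.6, 183.5, 106.5]
tcp_rot: [-180.0, -0.2, 0.0]
ft_force: [-1.0, 0.1, -1.2]
finger_gap: -0.2
now 11.7 [513.59 183.47 106.5 ] [-1.7998e+02 -2.4000e-01  1.0000e-02] [-0.96  0.13 -1.2 ] [ 14.   4. 102.  -0.  73. 104.]
row [-0.009  -0.0029  0.0579] [-0.0001 -0.0014  0.0001]
```

View pics/scene2.png

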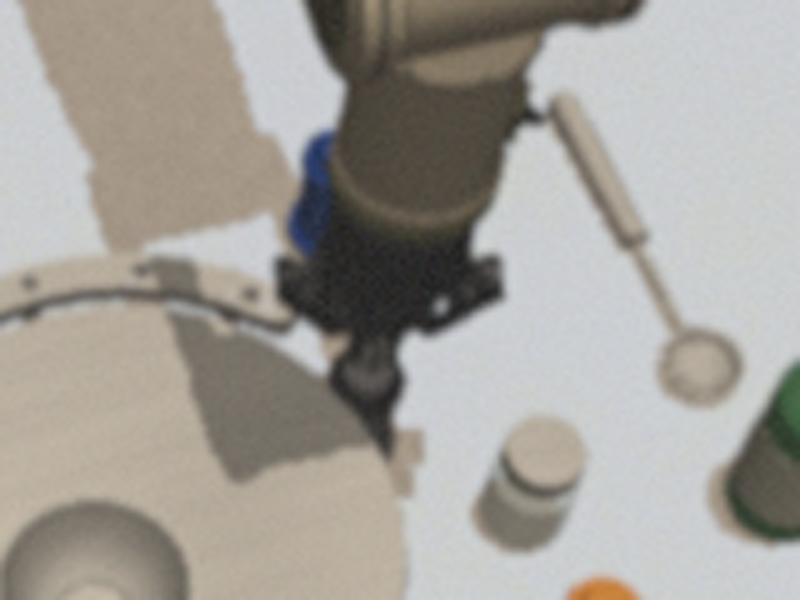

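The shut tips (372,365) stand right above the button (368,380), and the jar is clear at (540,460). Descending.

```bash
python3 -m jog '[[-0.004,-0.002,0.01,0,-0.0008,0],[-0.006,-0.0029,0.025,0,-0.0008,0],[-0.006,-0.0029,0.04,0,-0.0008,0],[-0.006,-0.0029,0.05,0,-0.0008,0],[-0.006,-0.0029,0.05,0,-0.0008,0],[-0.006,-0.0029,0.05,0,-0.0008,0]]'; python3 to.py 511.4 184.2 86.5 0
```

```text
time: 12.35
tool_pos: [511.3, 184.1, 92.9]
tcp_rot: [180.0, 0.0, 0.0]
ft_force: [0.1, 0.1, -0.5]
finger_gap: 0.1
now 12.35 [511.3  184.05  92.91] [1.7999e+02 0.0000e+00 1.0000e-02] [ 0.12  0.13 -0.54] [ 14.   5. 103.  -0.  72. 104.]
row [ 0.0004 -0.0006  0.0256] [0.     0.     0.0001]
```

```bash
python3 -m jog '[[0,0,0.008,0,0,0],[0,0,0.016,0,0,0],[0,0,0.022,0,0,0],[0,0,0.025,0,0,0],[0,0,0.025,0,0,0],[0,0,0.025,0,0,0]]'; python3 to.py 511.4 184.2 86 0
```

```text
time: 12.95
tool_pos: [511.7, 184.1, 87.2]
tcp_rot: [-180.0, -0.1, 0.0]
ft_force: [0.1, 0.7, 4.7]
finger_gap: 0.2
now 12.95 [511.73 184.13  87.17] [-1.7999e+02 -6.0000e-02  1.0000e-02] [0.09 0.67 4.73] [ 14.   6. 103.  -0.  71. 104.]
row [-0.0013 -0.0003  0.0047] [-0.0001 -0.0003  0.0001]
```

```bash
python3 -m jog '[[0,0,0.003,0,0,0],[0,0,0.005,0,0,0],[0,0,0.005,0,0,0],[0,0,0.005,0,0,0]]'; python3 -m jog '[[0,0,-0.02,0,0,0],[0,0,-0.08,0,0,0],[0,0,-0.2,0,0,0],[0,0,-0.36,0,0,0],[0,0,-0.48,0,0,0],[0,0,-0.5,0,0,0],[0,0,-0.5,0,0,0],[0,0,-0.5,0,0,0]]'; python3 - <<'E'
from bench import r
import cv2,numpy as np,pickle
o=pickle.load(open("s0.pkl","rb"))
ims=[]
for n in("scene","top"):
    i=r.snapshot(n)["pixels"];cv2.imwrite(f"pics/{n}3.png",cv2.resize(np.clip(i[:,:,::-1]*1.4,0,255).astype(np.uint8),None,fx=1.5,fy=1.5))
    ims.append(cv2.absdiff(i,o[n]["pixels"]))
cv2.imwrite("pics/diff3.png",np.clip(cv2.resize(np.hstack(ims),(800,300))*3.0,0,255))
E
```

```text
time: 13.35
tool_pos: [511.8, 184.2, 86.0]
tcp_rot: [-180.0, -0.1, 0.0]
ft_force: [-0.2, -0.2, 6.7]
finger_gap: 0.0
time: 14.15
tool_pos: [510.6, 183.9, 209.4]
tcp_rot: [180.0, 0.1, 0.0]
ft_force: [0.9, 0.1, -0.8]
finger_gap: 0.4[ WARN:0@5.654] global loadsave.cpp:1063 imwrite_ Unsupported depth image for selected encoder is fallbacked to CV_8U.
```

View pics/scene3.png

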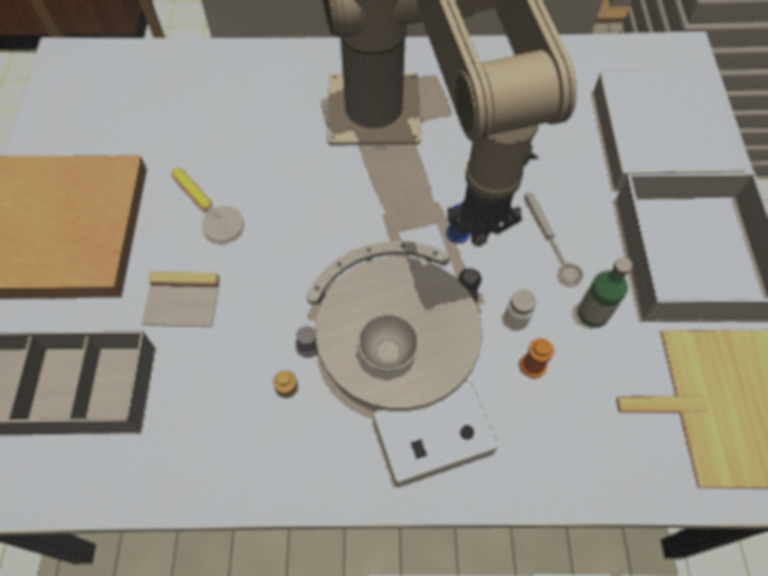

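View pics/diff3.png

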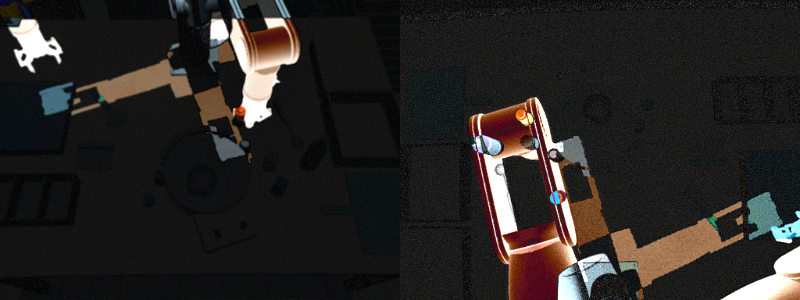

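The difference picture shows only the arm and its shadows changed. Bowl, jar, weight and bottle are where they were, and the gripper is about 117 mm clear of the button. Handing in.

```bash
python3 -c "
from bench import r
print(r.hand_in())"
```

```text
the job is handed in; nothing more can be done
None
```

I did the touch-bar check in one stroke, reset the button on the taller post, and handed the job in at about 14 s. No verdict was reported.

- **Stroke:** With the fingertips shut, I pressed the bar at the end rivet beside the taller post. I followed the 175 mm arc over all five rivets and stopped about 2 mm past the last one. At each rivet the bar was about 4.5–5 mm down, with a downward force of 4.7–5.2 N, and within about 0.5 mm of my camera-measured rivet positions. I only read the force at the rivets, not between them.
- **Reset:** I lifted about 100 mm clear and pressed the button on the grey collared post. It went down about 6 mm, with 6.7 N at the end, so it was at its stop. I then let go and rose to 209 mm.
- **Last checks:** Comparing before and after pictures showed only the arm and its shadows changed. In the top view the arm hid part of the bar side, so there I relied on the scene camera.
- **Disagreements:** The two cameras put the rivets at about 88 mm high rather than the stated 85 mm. The fingertips met the bar at about 85 mm, so the stated height held.

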